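Back the grinder's burrs off by one turn

ROBOT

A 6-joint arm with a two-finger parallel gripper is mounted at the origin on the work surface. World frame = base frame: x ahead of the robot, y to its left, z up, the work surface at z = 0. Lengths are in mm, angles in rad, forces in N, time in s.
With the tool pointing down it reaches from about 350 to 975 mm from the base axis. Payload 7.1 kg.
Tool frame: the origin (TCP) lies at the very end of the fingers, on their centre line; the grasp point (between the pads) lies 19 mm behind it (ctrl.tcp_to_grasp is the distance from the TCP to the grasp point, in mm); z points along the fingers, x is the direction in which the jaws open and shut, and the axes are right-handed (so a half turn about z gives the same grasp; the last joint's range is limited). The gripper opens to 88 mm and grips with 3 to 60 N. Pads are 20 mm wide; open, the fingers measure 115 mm over their backs; the gripper's body (75 mm by 178 mm) begins 61 mm behind the grasp point.
Start: joints at [-1.353, 0.423, 1.63, -0, 1.089, -0.019], TCP at [146.64, -607.537, 222.675] pointing down, gripper open.
Joint ranges: [-3, 3], [-0.9, 2.11], [0.09, 2.58], [-1.31, 4.45], [0.11, 2.69], [-2.54, 2.54]. Speed limits (rad/s): [2.39, 2.39, 3.01, 3.14, 3.14, 3.14].

INTERFACE

Orientations are given as a rotation vector (axis times angle).
In Python, from workcell import get_obs, viewer, ctrl, masks_of gives the robot as it stands. The module is installed in compiled form; this text tells all that it offers.
- The arm moves only by the shell command python3 -m inch 'ROWS'. ROWS is JSON, a list of rows, each an object of numbers: "tx", "ty", "tz": the shift along the tool's x, y, z in cm; "ax", "ay", "az": the turn, a rotation vector about the tool's x, y, z in degrees; "jaw": the opening, from 0 (shut) to 1 (fully open). In form: [{"tx": .., "ty": .., "tz": .., "ax": .., "ay": .., "az": .., "jaw": ..}, ...]. A call has 1 to 12 rows; each row shifts and turns the commanded pose from where the row before left it, along the tool's axes as they then stand; what a row does not reach is not made up. A row lasts 1/8 s, in which the tool goes at most 62.5 mm and 10.7 degrees, less where a joint would pass 70% of its speed; a pose out of reach is approached as far as the arm can. A call is refused whole if a number of a shift passes 6.25 or a number of a turn 10.7, either way. A call with a gripper value outside its range is refused whole. The fingers move at their own pace and stop on an object; the grip force is fixed at half the most. Time passes only in rows, so rows that do not move let the fingers close. It gives the time, the measured TCP pose, the force and the opening at its end, in the units of the state.
- get_obs(): the state, without advancing time (a new reading comes with each control period).
- viewer.get_image(name): name is "scene" or "top" or "wrist"; returns (picture, depth): 420x560x3 uint8, red, green, blue; 420x560 float32, mm along the optical axis (not along the pixel's ray), 0 where there is no reading.
- viewer.get_calibration(name): a dict with "fx", "fy", "cx", "cy" (pixels), "distortion" ([k1, k2, p1, p2, k3] as OpenCV has them; the pictures are not rectified), "rvec" (rotation vector, rad) and "tvec" (3), from world to camera coordinates, as OpenCV has them. Camera axes: x right, y down, z forward; pixel columns grow to the right and rows downward; lengths in mm; the calibration is good to about 2 mm. A picture is of the moment at which its call begins: read the wrist's pose just before it. get_calibration takes no time and is no camera call; for the wrist camera it gives the pose at the moment of the call.
- ctrl.close_job(): hands the job in, once; it reports no verdict.
Trained networks look in the newest picture that a camera, given by its name, has taken for a name from the list of things; names that differ only in an ending like _2 or _b are one class to them, and where a whole thing is asked for, a point or a joint stands for the part that bears it (a point fixed in the world has none). Each returns a list of dicts, best first, with "score" (0 to 1); they miss things now and then, are a little off and sometimes report something else, mostly with a low value. They report only what shows in the picture. A call takes as long as a camera call.
- masks_of(camera, thing): "pixels" (420x560 bool, what is visible of it) and "location" ([column, row] in pixels, amid what is visible of it).
The state is a dict: "t": time; "qpos": joint angles; "qvel": joint speeds; "joint_torque": joint torques, N m; "ee_pos": TCP position; "orientation": TCP orientation; "ft_force": force on the tool from outside, world axes, zero at the start; "moment": the same for the moment, N m; "width": finger opening in mm.
Only numpy, scipy, OpenCV 4.12 (cv2) and the standard library are available. Lean on these libraries where they do the work, as an engineer would, in place of code of your own. Each camera call takes 0.05 s, during which the arm holds its last target. There are 200 camera calls.

TASK

The next coffee needs a coarser grind: push the grinder's hand wheel round anticlockwise (seen from above) by its upright spoke handle through exactly one full turn, so that the handle ends where it started. Only push the handle with the fingers, gently, without gripping it or shoving hard; leave the cup, the jar and the scoop standing or lying where they are, and finish clear of the wheel.

Things in the scene. Friction and masses are not known exactly. Their poses are not given: they have to be found in the camera images.
- wheel (a joint): angle of the hand wheel in rad. It grows when the wheel turns anticlockwise seen from above and counts whole turns (one turn adds 6.283); it starts anywhere between -2.5 and 2.5. There is no end stop or detent: the wheel turns with light, steady friction (about 1.5 to 2 N at the handle) and stays where it is left.
- handle_mid (a point): the upright spoke handle of the wheel, a black plastic cylinder 22 mm in diameter and 65 mm tall, standing parallel to the wheel's axis on the wheel's rim at the outer end of one of the three spokes, 75 mm from the axis. This point is on the handle's centre line half-way up: the handle reaches from 32 mm below it (where it stands on a 26 mm wide, 10 mm high steel collar) to 33 mm above it. It moves round with the wheel and does not spin or fold.
- hub (a point): centre of the hand wheel, on its vertical axis, at the height of the rim's middle; about 158 mm above the table, and 42 mm below handle_mid. The steel wheel lies level: its round rim is a 14 mm thick bar on a 75 mm radius, with three 12 mm thick spokes, and its hub is 38 mm wide and rises 20 mm above this point. Nothing of the grinder is higher than the wheel's rim but the hub and the handle.
- grinder: the bench coffee grinder, fixed to the table: grey round head 144 mm wide with an aluminium graduated collar, hand wheel on top; origin on the table under the wheel's axis. Its x axis points from the wheel towards the feed hopper (120 mm wide, 144 mm high, 165 mm from the wheel's axis); the chute is on the opposite side, at -x.
- cup: small steel cup, 72 mm wide and 55 mm tall, loose, standing under the mouth of the chute, 160 mm from the wheel axis; origin at the centre of its underside. To be left alone.
- jar: glass jar with a steel cap, 84 mm wide and 130 mm tall, loose, beside the grinder at its -y side; origin at the centre of its underside. To be left alone.
- scoop: small coffee scoop with a wooden handle and a round steel bowl, about 190 mm long and 20 mm thick, lying loose on the table at the +y side of the grinder; origin near its middle, on the table, x axis from handle to bowl. To be left alone.

How it is judged:
By the outcome, as a careful person would: the job done as asked, in the order asked, and still so for the second after the job is handed in, with the robot touching nothing.
It also fails if it takes over 53 s, if anything falls off the work surface, if the arm or the gripper's body presses on something with over 40 N, if the wrist force passes 120 N, or if a joint passes its speed limit or range.

## Working session

There is one attempt and no reset: what is moved stays moved. The work goes in short steps, Python scripts to look and compute and a shell command to move; the robot and the scene stay as the last step left them, time stands still between calls to the robot, and variables do not carry over. Pictures are saved under pics/ and viewed, about 8 in all and at most 12, crops included, and the job is handed in when it is done.

```bash
mkdir -p pics; cat > h.py <<'E'
import numpy as np, cv2
from workcell import get_obs, viewer, ctrl, masks_of
def pts(cam, depth, mask, cal=None):
    c=cal or viewer.get_calibration(cam)
    K=np.array([[c['fx'],0,c['cx']],[0,c['fy'],c['cy']],[0,0,1.]])
    v,u=np.nonzero(mask&(depth>0)); z=depth[v,u]
    n=cv2.undistortPoints(np.c_[u,v].astype(np.float64)[:,None],K,np.array(c['distortion'],float))[:,0]
    P=np.c_[n*z[:,None],z]; R=cv2.Rodrigues(np.array(c['rvec'],float))[0]
    return (P-np.array(c['tvec'],float).ravel())@R
E
python3 - <<'E'
from h import *
o=get_obs(); print(o['t'],o['ee_pos'],o['orientation'],o['width'],o['ft_force'])
ims=[]
for cam in ['top','scene']:
    im,d=viewer.get_image(cam); ims.append(im)
    cv2.imwrite(f'pics/{cam}0.png',im[:,:,::-1])
    for t in ['handle_mid','hub','grinder','cup','jar','scoop']:
        for m in masks_of(cam,t)[:1]:
            P=pts(cam,d,m['pixels'])
            if len(P): print(cam,t,round(m['score'],2),m['location'],len(P),np.median(P,0).round(),np.percentile(P,2,0).round(),np.percentile(P,98,0).round())
E
```

```text
0.0 [ 146.50377338 -606.9985558   221.87910983] [-2.46746845e+00  1.94291889e+00  1.93076427e-03] 87.79892132066067 [-0.13840793 -0.17738971  1.00025287]
top handle_mid 0.98 [256.4, 194.8] 2424 [570. 112. 164.] [494.  45. 125.] [647. 197. 232.]
top hub 0.63 [255.3, 193.7] 2140 [569. 113. 164.] [494.  46. 158.] [645. 196. 232.]
top grinder 0.9 [244.8, 185.2] 11850 [599. 141. 125.] [448.  21.  18.] [770. 272. 174.]
top cup 0.88 [278.5, 269.0] 619 [425.  55.   9.] [396.  27.   2.] [451.  90.  58.]
top jar 0.73 [329.5, 152.9] 1440 [675. -50. 127.] [649. -89.   9.] [720. -14. 133.]
scene handle_mid 0.79 [293.9, 194.6] 1412 [587. 102. 164.] [499.  43. 149.] [652. 194. 232.]
scene hub 0.9 [293.8, 193.5] 1469 [580. 103. 164.] [328.  43.   0.] [652. 224. 232.]
scene grinder 0.82 [315.6, 232.1] 10903 [653. 132.  78.] [476.  22.   7.] [801. 268. 181.]
scene cup 0.6 [244.6, 214.4] 480 [446.  49.  33.] [396.  25.   1.] [465.  80.  57.]
scene jar 0.91 [256.7, 281.8] 2228 [718. -68.  97.] [662. -98.   2.] [735. -20. 132.]
scene scoop 0.61 [362.6, 195.8] 305 [513. 410.  12.] [486. 284.  -0.] [540. 452.  21.]
```

```bash
python3 - <<'E'
from h import *
im,d=viewer.get_image('top')
P=pts('top',d,d>0)
near=np.hypot(P[:,0]-570,P[:,1]-120)<110
H=P[near&(P[:,2]>190)&(P[:,2]<250)]; print('handle',len(H),H.mean(0),np.median(H,0),H.min(0),H.max(0))
T=H[H[:,2]>226]; print('top',len(T),T.mean(0))
R=P[near&(P[:,2]>158)&(P[:,2]<172)]
from scipy.optimize import least_squares
r0=np.hypot(R[:,0]-570,R[:,1]-120); 
f=least_squares(lambda c:np.hypot(R[:,0]-c[0],R[:,1]-c[1])-75,[570,120],loss='cauchy',f_scale=4); print('hub',f.x)
hb=P[near&(P[:,2]>173)&(P[:,2]<185)]; print('hubtop',len(hb),np.median(hb,0))
c=f.x; h=T.mean(0)[:2]-c; print('r',np.hypot(*h),'ang',np.degrees(np.arctan2(h[1],h[0])))
s=P[near&(P[:,2]>120)]
E
python3 -c "
import cv2,numpy as np
a=cv2.imread('pics/top0.png');b=cv2.imread('pics/scene0.png')
cv2.imwrite('pics/both.png',cv2.resize(np.hstack([a,b]),(800,300)))"
```

```text
handle 152 [632.66169184  84.71444024 223.32566482] [630.75666225  84.90870922 230.45645179] [624.42793405  75.12745579 190.04355896] [646.19564587  95.40901656 236.57019253]
top 96 [635.35016201  84.730974   232.17193537]
hub [569.556562   120.64336998]
hubtop 125 [572.03633328 118.22044103 175.44523004]
r 74.95664071954775 ang -28.62722103096107
```

View pics/top0.png

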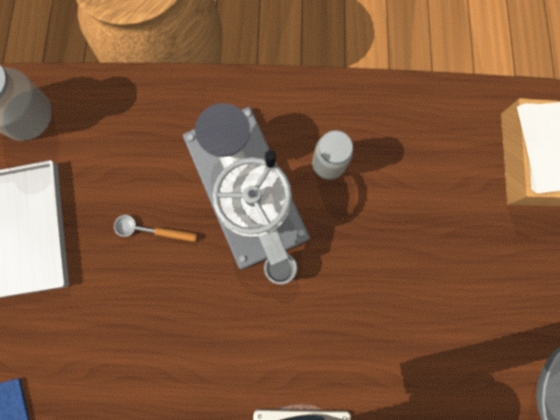

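View pics/scene0.png

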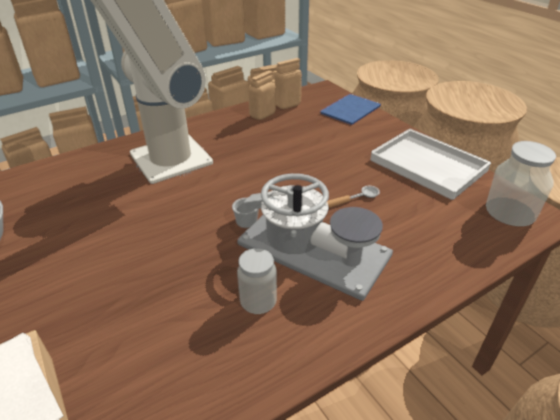

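The top view shows the wheel hub at about (253,195) px and the black handle at (270,158). The jar is at (333,155), the cup at (280,268) and the scoop at (155,230). Measured hub is about (570,120) and the handle is at -28.6° with r = 75.0, which matches the given size. I'll push with the closed fingers from behind, turning the tool partly along with the wheel.

```bash
cat >> h.py <<'E'
HUB=np.array([569.6,120.6])
def pose():
    o=get_obs(); R=cv2.Rodrigues(np.array(o['orientation'],float))[0]
    return o,np.array(o['ee_pos']),np.degrees(np.arctan2(R[1,0],R[0,0])),R
def rows(wp,p,psi):
    "waypoints (x,y,z,psi) -> rows; tool pointing down"
    import json; out=[]
    for x,y,z,q in wp:
        d=np.array([x,y,z])-p; c,s=np.cos(np.radians(psi)),np.sin(np.radians(psi))
        r=dict(tx=round((d[0]*c+d[1]*s)/10,2),ty=round((d[0]*s-d[1]*c)/10,2),tz=round(-d[2]/10,2))
        a=-((q-psi+180)%360-180)
        r['az']=round(a,1); out.append(r); 
        p=p+np.array([c*r['tx']+s*r['ty'],s*r['tx']-c*r['ty'],-r['tz']])*10; psi-=r['az']
    print(json.dumps(out))
def circ(b,r=75): return HUB+r*np.array([np.cos(np.radians(b)),np.sin(np.radians(b))])
def status():
    o,p,psi,R=pose(); v=p[:2]-HUB
    print('t',round(o['t'],2),'p',p.round(1),'psi',round(psi,1),'beta',round(np.degrees(np.arctan2(v[1],v[0])),1),'r',np.hypot(*v).round(1),'tilt',R[2].round(3),'F',np.round(o['ft_force'],1),'q',np.round(o['qpos'],2),'w',round(o['width'],1))
    return o,p,psi
E
python3 - <<'E'
from h import *
o,p,psi=status()
t=np.array([*circ(-66),300]); print(t)
up=[(*p[:2],p[2]+40,psi)]; st=np.array([p[0],p[1],262])
rows(up+[(*(st+(t-st)*k/15),psi) for k in range(1,16)],p,psi)
E
python3 -m inch '[{"tz":-5,"jaw":0}]'
```

```text
t 0.75 p [ 146.6 -607.5  222.7] psi -76.4 beta -120.2 r 842.1 tilt [-0. -0. -1.] F [-0.1  0.4  0.4] q [-1.35  0.42  1.63  0.    1.09 -0.02] w 88.1
[600.10524823  52.08409068 300.        ]
[{"tx": 0.0, "ty": -0.0, "tz": -4.0, "az": -0.0}, {"tx": -3.57, "ty": -3.97, "tz": -0.19, "az": -0.0}, {"tx": -3.56, "ty": -3.97, "tz": -0.25, "az": -0.0}, {"tx": -3.57, "ty": -3.97, "tz": -0.25, "az": -0.0}, {"tx": -3.56, "ty": -3.97, "tz": -0.26, "az": -0.0}, {"tx": -3.57, "ty": -3.97, "tz": -0.25, "az": -0.0}, {"tx": -3.56, "ty": -3.97, "tz": -0.25, "az": -0.0}, {"tx": -3.57, "ty": -3.97, "tz": -0.26, "az": -0.0}, {"tx": -3.57, "ty": -3.97, "tz": -0.25, "az": -0.0}, {"tx": -3.56, "ty": -3.97, "tz": -0.25, "az": -0.0}, {"tx": -3.57, "ty": -3.97, "tz": -0.26, "az": -0.0}, {"tx": -3.56, "ty": -3.97, "tz": -0.25, "az": -0.0}, {"tx": -3.57, "ty": -3.97, "tz": -0.25, "az": -0.0}, {"tx": -3.56, "ty": -3.97, "tz": -0.26, "az": -0.0}, {"tx": -3.57, "ty": -3.97, "tz": -0.25, "az": -0.0}, {"tx": -3.56, "ty": -3.97, "tz": -0.25, "az": -0.0}]$[0]: bad value
```

```bash
python3 -m inch '[{"tx":0,"ty":0,"tz":-4,"ax":0,"ay":0,"az":0,"jaw":0}]'
```

```text
t: 0.88
ee_pos: [146.2, -605.5, 260.0]
orientation: [-2.465, 1.941, 0.008]
ft_force: [-0.6, -0.7, 0.4]
width: 81.3
```

```bash
python3 -m inch '[{"tx":-3.57,"ty":-3.97,"tz":-0.3,"ax":0,"ay":0,"az":0,"jaw":0},{"tx":-3.57,"ty":-3.97,"tz":-0.3,"ax":0,"ay":0,"az":0,"jaw":0},{"tx":-3.57,"ty":-3.97,"tz":-0.3,"ax":0,"ay":0,"az":0,"jaw":0},{"tx":-3.57,"ty":-3.97,"tz":-0.3,"ax":0,"ay":0,"az":0,"jaw":0},{"tx":-3.57,"ty":-3.97,"tz":-0.3,"ax":0,"ay":0,"az":0,"jaw":0},{"tx":-3.57,"ty":-3.97,"tz":-0.3,"ax":0,"ay":0,"az":0,"jaw":0},{"tx":-3.57,"ty":-3.97,"tz":-0.3,"ax":0,"ay":0,"az":0,"jaw":0},{"tx":-3.57,"ty":-3.97,"tz":-0.3,"ax":0,"ay":0,"az":0,"jaw":0},{"tx":-3.57,"ty":-3.97,"tz":-0.3,"ax":0,"ay":0,"az":0,"jaw":0},{"tx":-3.57,"ty":-3.97,"tz":-0.3,"ax":0,"ay":0,"az":0,"jaw":0},{"tx":-3.57,"ty":-3.97,"tz":-0.3,"ax":0,"ay":0,"az":0,"jaw":0},{"tx":-3.57,"ty":-3.97,"tz":-0.3,"ax":0,"ay":0,"az":0,"jaw":0}]'
python3 - <<'E'
from h import *
o,p,psi=status()
t=np.array([*circ(-66),300])
rows([(*(p+(t-p)*k/4),psi-10*k) for k in range(1,5)],p,psi)
E
```

```text
t: 2.38
ee_pos: [510.1, -77.7, 299.1]
orientation: [-2.468, 1.943, -0.001]
ft_force: [1.1, -0.3, 0.3]
width: 0.4
t 2.38 p [510.1 -77.7 299.1] psi -76.4 beta -106.7 r 207.0 tilt [ 0.    -0.001 -1.   ] F [ 1.1 -0.3  0.3] q [-0.17  0.17  1.79 -0.    1.17  1.16] w 0.4
[{"tx": -2.63, "ty": -2.95, "tz": -0.02, "az": 10.0}, {"tx": -3.09, "ty": -2.45, "tz": -0.03, "az": 10.0}, {"tx": -3.48, "ty": -1.87, "tz": -0.02, "az": 10.0}, {"tx": -3.75, "ty": -1.24, "tz": -0.02, "az": 10.0}]
```

```bash
python3 -m inch '[{"tx":-2.63,"ty":-2.95,"tz":0,"ax":0,"ay":0,"az":10,"jaw":0},{"tx":-3.09,"ty":-2.45,"tz":0,"ax":0,"ay":0,"az":10,"jaw":0},{"tx":-3.48,"ty":-1.87,"tz":0,"ax":0,"ay":0,"az":10,"jaw":0},{"tx":-3.75,"ty":-1.24,"tz":0,"ax":0,"ay":0,"az":10,"jaw":0},{"tx":0,"ty":0,"tz":0,"ax":0,"ay":0,"az":0,"jaw":0}]'
python3 - <<'E'
from h import *
o,p,psi=status()
im,d=viewer.get_image('scene')
cv2.imwrite('pics/s1.png',cv2.resize(im[100:320,150:450,::-1],(750,550)))
iw,dw=viewer.get_image('wrist'); 
P=pts('wrist',dw,dw>0); near=np.hypot(*(P[:,:2]-HUB).T)<100
T=P[near&(P[:,2]>225)&(P[:,2]<242)]; print('wrist handle top',len(T),T.mean(0) if len(T) else 0)
from scipy.optimize import least_squares
R=P[near&(P[:,2]>158)&(P[:,2]<170)]
print('wrist hub',len(R),least_squares(lambda c:np.hypot(R[:,0]-c[0],R[:,1]-c[1])-75,HUB,loss='cauchy',f_scale=4).x if len(R)>50 else 0)
rows([(*circ(-66),z,psi) for z in (250,210,190,190)],p,psi)
E
```

```text
t: 3.0
ee_pos: [600.2, 52.4, 298.4]
orientation: [-1.657, 2.669, 0.0]
ft_force: [-0.4, -0.7, -0.1]
width: 0.3
t 3.0 p [600.2  52.4 298.4] psi -116.3 beta -65.8 r 74.8 tilt [-0. -0. -1.] F [-0.4 -0.7 -0.1] q [0.07 0.31 1.61 0.   1.22 2.1 ] w 0.3
wrist handle top 646 [636.74664723  84.2472354  233.14633586]
wrist hub 4179 [570.45927503 119.97050408]
[{"tx": 0.03, "ty": -0.0, "tz": 4.84, "az": -0.0}, {"tx": 0.0, "ty": -0.0, "tz": 4.0, "az": -0.0}, {"tx": 0.0, "ty": -0.0, "tz": 2.0, "az": -0.0}, {"tx": 0.0, "ty": -0.0, "tz": -0.0, "az": -0.0}]
```

View pics/s1.png

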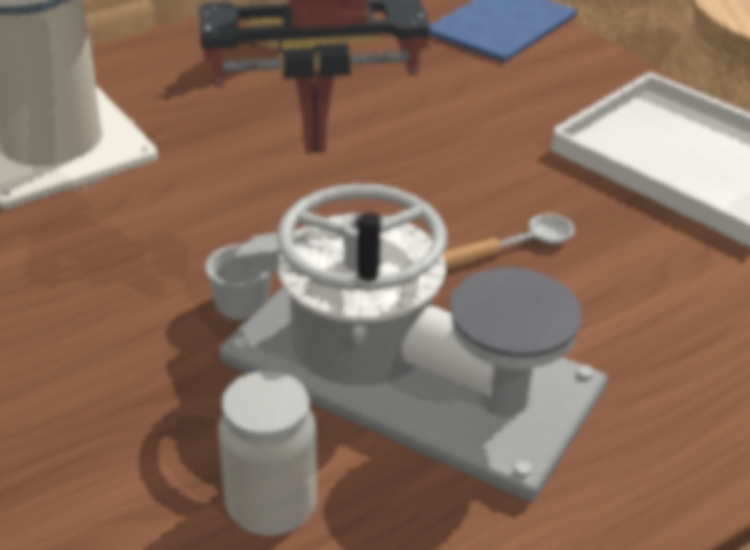

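The crop shows closed fingertips at about (315,150), roughly 130 px above the rim just behind the handle (368,245), with the way down clear. The wrist view agrees: handle at -28.4°, r = 75.3.

```bash
sed -i 's/HUB=.*/HUB=np.array([570.2,120.2])/' h.py; python3 -m inch '[{"tx":0,"ty":0,"tz":4.8,"ax":0,"ay":0,"az":0,"jaw":0},{"tx":0,"ty":0,"tz":4,"ax":0,"ay":0,"az":0,"jaw":0},{"tx":0,"ty":0,"tz":2,"ax":0,"ay":0,"az":0,"jaw":0},{"tx":0,"ty":0,"tz":0,"ax":0,"ay":0,"az":0,"jaw":0}]'
cat > plan.py <<'E'
from h import *
import sys
o,p,psi=status(); v=p[:2]-HUB; b0=np.degrees(np.arctan2(v[1],v[0])); ys=float(sys.argv[3]); st=[float(x) for x in sys.argv[2].split(',')] if ',' in sys.argv[2] else [float(sys.argv[2])]*int(sys.argv[1])
c=b0+np.cumsum(st)
rows([(*circ(b),190,psi+ys*(b-b0)) for b in c],p,psi)
E
python3 plan.py 12 5 0.65
```

```text
t: 3.6
ee_pos: [597.6, 49.3, 189.3]
orientation: [1.653, -2.668, -0.003]
ft_force: [0.4, 0.5, -0.4]
width: 0.4
t 3.6 p [597.6  49.3 189.3] psi -116.4 beta -68.9 r 76.0 tilt [ 0.002  0.003 -1.   ] F [ 0.4  0.5 -0.4] q [ 0.06  0.43  1.71 -0.    1.01  2.09] w 0.4
[{"tx": -0.57, "ty": -0.34, "tz": -0.07, "az": -3.2}, {"tx": -0.51, "ty": -0.41, "tz": -0.0, "az": -3.3}, {"tx": -0.53, "ty": -0.39, "tz": -0.0, "az": -3.2}, {"tx": -0.54, "ty": -0.37, "tz": -0.0, "az": -3.3}, {"tx": -0.55, "ty": -0.36, "tz": -0.0, "az": -3.2}, {"tx": -0.56, "ty": -0.34, "tz": -0.0, "az": -3.3}, {"tx": -0.57, "ty": -0.32, "tz": -0.0, "az": -3.2}, {"tx": -0.58, "ty": -0.3, "tz": -0.0, "az": -3.3}, {"tx": -0.59, "ty": -0.29, "tz": -0.0, "az": -3.2}, {"tx": -0.59, "ty": -0.27, "tz": -0.0, "az": -3.3}, {"tx": -0.61, "ty": -0.25, "tz": -0.0, "az": -3.2}, {"tx": -0.61, "ty": -0.23, "tz": -0.0, "az": -3.3}]
```

```bash
python3 -m inch '[{"tx":-0.57,"ty":-0.34,"tz":0,"ax":0,"ay":0,"az":-3.2,"jaw":0},{"tx":-0.51,"ty":-0.41,"tz":0,"ax":0,"ay":0,"az":-3.3,"jaw":0},{"tx":-0.53,"ty":-0.39,"tz":0,"ax":0,"ay":0,"az":-3.2,"jaw":0},{"tx":-0.54,"ty":-0.37,"tz":0,"ax":0,"ay":0,"az":-3.3,"jaw":0},{"tx":-0.55,"ty":-0.36,"tz":0,"ax":0,"ay":0,"az":-3.2,"jaw":0},{"tx":-0.56,"ty":-0.34,"tz":0,"ax":0,"ay":0,"az":-3.3,"jaw":0},{"tx":-0.57,"ty":-0.32,"tz":0,"ax":0,"ay":0,"az":-3.2,"jaw":0},{"tx":-0.58,"ty":-0.30,"tz":0,"ax":0,"ay":0,"az":-3.3,"jaw":0}]'
python3 plan.py 12 5 0.65
python3 - <<'E'
from h import *
im,d=viewer.get_image('scene')
cv2.imwrite('pics/s2.png',cv2.resize(im[100:320,150:450,::-1],(750,550)))
E
```

```text
t: 4.6
ee_pos: [637.9, 84.3, 192.5]
orientation: [-2.215, 2.227, -0.002]
ft_force: [-0.8, -1.5, -0.3]
width: 0.7
t 4.6 p [637.9  84.3 192.5] psi -90.3 beta -27.9 r 76.6 tilt [ 0.    -0.001 -1.   ] F [-0.8 -1.5 -0.3] q [ 0.11  0.48  1.61 -0.    1.05  1.69] w 0.7
[{"tx": -0.67, "ty": -0.13, "tz": 0.25, "az": -3.2}, {"tx": -0.6, "ty": -0.26, "tz": -0.0, "az": -3.3}, {"tx": -0.61, "ty": -0.24, "tz": -0.0, "az": -3.2}, {"tx": -0.61, "ty": -0.23, "tz": -0.0, "az": -3.3}, {"tx": -0.62, "ty": -0.2, "tz": -0.0, "az": -3.2}, {"tx": -0.63, "ty": -0.18, "tz": -0.0, "az": -3.3}, {"tx": -0.63, "ty": -0.17, "tz": -0.0, "az": -3.2}, {"tx": -0.64, "ty": -0.14, "tz": -0.0, "az": -3.3}, {"tx": -0.64, "ty": -0.13, "tz": -0.0, "az": -3.2}, {"tx": -0.65, "ty": -0.11, "tz": -0.0, "az": -3.3}, {"tx": -0.65, "ty": -0.08, "tz": -0.0, "az": -3.2}, {"tx": -0.65, "ty": -0.07, "tz": -0.0, "az": -3.3}]
```

View pics/s2.png

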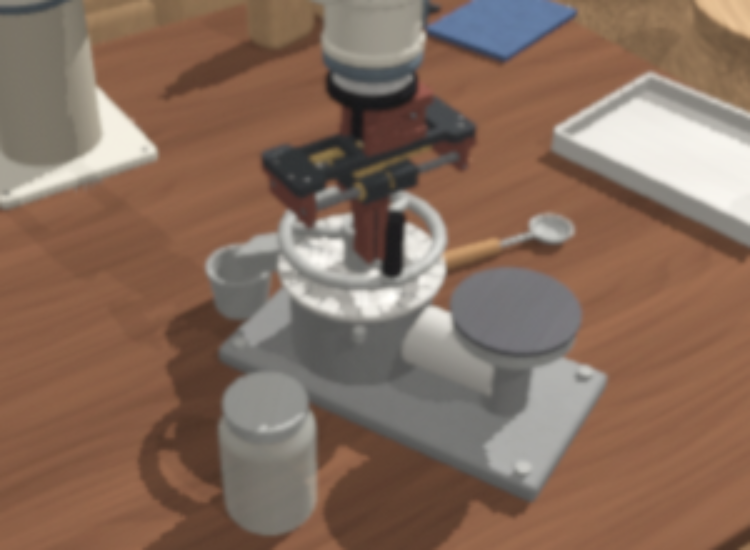

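The fingers at (370,245) are pushing the handle, which has moved to (395,245). Force is under 2 N, so I carry on.

```bash
python3 -m inch '[{"tx":-0.65,"ty":-0.15,"tz":0.2,"ax":0,"ay":0,"az":-3.2,"jaw":0},{"tx":-0.60,"ty":-0.26,"tz":0,"ax":0,"ay":0,"az":-3.3,"jaw":0},{"tx":-0.61,"ty":-0.24,"tz":0,"ax":0,"ay":0,"az":-3.2,"jaw":0},{"tx":-0.61,"ty":-0.23,"tz":0,"ax":0,"ay":0,"az":-3.3,"jaw":0},{"tx":-0.62,"ty":-0.20,"tz":0,"ax":0,"ay":0,"az":-3.2,"jaw":0},{"tx":-0.63,"ty":-0.18,"tz":0,"ax":0,"ay":0,"az":-3.3,"jaw":0},{"tx":-0.63,"ty":-0.17,"tz":0,"ax":0,"ay":0,"az":-3.2,"jaw":0},{"tx":-0.64,"ty":-0.14,"tz":0,"ax":0,"ay":0,"az":-3.3,"jaw":0},{"tx":-0.64,"ty":-0.13,"tz":0,"ax":0,"ay":0,"az":-3.2,"jaw":0},{"tx":-0.65,"ty":-0.11,"tz":0,"ax":0,"ay":0,"az":-3.3,"jaw":0},{"tx":-0.65,"ty":-0.08,"tz":0,"ax":0,"ay":0,"az":-3.2,"jaw":0},{"tx":-0.65,"ty":-0.07,"tz":0,"ax":0,"ay":0,"az":-3.3,"jaw":0}]'
python3 plan.py 12 6 0.65
```

```text
t: 6.15
ee_pos: [634.2, 159.8, 190.2]
orientation: [-2.831, 1.361, -0.003]
ft_force: [0.4, -2.5, -0.9]
width: 0.1
t 6.15 p [634.2 159.8 190.2] psi -51.4 beta 31.8 r 75.2 tilt [ 0.001 -0.001 -1.   ] F [ 0.4 -2.5 -0.9] q [ 0.23  0.5   1.59 -0.    1.05  1.13] w 0.1
[{"tx": -0.79, "ty": -0.03, "tz": 0.02, "az": -3.9}, {"tx": -0.78, "ty": -0.02, "tz": 0.0, "az": -3.9}, {"tx": -0.79, "ty": 0.0, "tz": 0.0, "az": -3.9}, {"tx": -0.78, "ty": 0.03, "tz": 0.0, "az": -3.9}, {"tx": -0.78, "ty": 0.07, "tz": 0.0, "az": -3.9}, {"tx": -0.78, "ty": 0.09, "tz": 0.0, "az": -3.9}, {"tx": -0.78, "ty": 0.12, "tz": 0.0, "az": -3.9}, {"tx": -0.77, "ty": 0.14, "tz": 0.0, "az": -3.9}, {"tx": -0.76, "ty": 0.18, "tz": 0.0, "az": -3.9}, {"tx": -0.76, "ty": 0.2, "tz": 0.0, "az": -3.9}, {"tx": -0.75, "ty": 0.23, "tz": 0.0, "az": -3.9}, {"tx": -0.74, "ty": 0.26, "tz": 0.0, "az": -3.9}]
```

```bash
python3 -m inch '[{"tx":-0.79,"ty":-0.03,"tz":0,"ax":0,"ay":0,"az":-3.9,"jaw":0},{"tx":-0.78,"ty":-0.02,"tz":0,"ax":0,"ay":0,"az":-3.9,"jaw":0},{"tx":-0.79,"ty":0,"tz":0,"ax":0,"ay":0,"az":-3.9,"jaw":0},{"tx":-0.78,"ty":0.03,"tz":0,"ax":0,"ay":0,"az":-3.9,"jaw":0},{"tx":-0.78,"ty":0.07,"tz":0,"ax":0,"ay":0,"az":-3.9,"jaw":0},{"tx":-0.78,"ty":0.09,"tz":0,"ax":0,"ay":0,"az":-3.9,"jaw":0},{"tx":-0.78,"ty":0.12,"tz":0,"ax":0,"ay":0,"az":-3.9,"jaw":0},{"tx":-0.77,"ty":0.14,"tz":0,"ax":0,"ay":0,"az":-3.9,"jaw":0},{"tx":-0.76,"ty":0.18,"tz":0,"ax":0,"ay":0,"az":-3.9,"jaw":0},{"tx":-0.76,"ty":0.20,"tz":0,"ax":0,"ay":0,"az":-3.9,"jaw":0},{"tx":-0.75,"ty":0.23,"tz":0,"ax":0,"ay":0,"az":-3.9,"jaw":0},{"tx":-0.74,"ty":0.26,"tz":0,"ax":0,"ay":0,"az":-3.9,"jaw":0}]'
python3 plan.py 12 6 0.65
```

```text
t: 7.65
ee_pos: [553.5, 193.1, 190.5]
orientation: [-3.139, 0.124, -0.007]
ft_force: [4.3, -3.1, 0.9]
width: 0.5
t 7.65 p [553.5 193.1 190.5] psi -4.5 beta 102.9 r 74.8 tilt [ 0.004 -0.    -1.   ] F [ 4.3 -3.1  0.9] q [ 0.32  0.4   1.75 -0.    0.99  0.4 ] w 0.5
[{"tx": -0.74, "ty": 0.26, "tz": 0.05, "az": -3.9}, {"tx": -0.73, "ty": 0.3, "tz": 0.0, "az": -3.9}, {"tx": -0.71, "ty": 0.33, "tz": 0.0, "az": -3.9}, {"tx": -0.7, "ty": 0.35, "tz": 0.0, "az": -3.9}, {"tx": -0.69, "ty": 0.38, "tz": 0.0, "az": -3.9}, {"tx": -0.67, "ty": 0.4, "tz": 0.0, "az": -3.9}, {"tx": -0.66, "ty": 0.43, "tz": 0.0, "az": -3.9}, {"tx": -0.64, "ty": 0.45, "tz": 0.0, "az": -3.9}, {"tx": -0.63, "ty": 0.48, "tz": 0.0, "az": -3.9}, {"tx": -0.6, "ty": 0.5, "tz": 0.0, "az": -3.9}, {"tx": -0.59, "ty": 0.52, "tz": 0.0, "az": -3.9}, {"tx": -0.57, "ty": 0.54, "tz": 0.0, "az": -3.9}]
```

```bash
python3 -m inch '[{"tx":-0.74,"ty":0.26,"tz":0,"ax":0,"ay":0,"az":-3.9,"jaw":0},{"tx":-0.73,"ty":0.30,"tz":0,"ax":0,"ay":0,"az":-3.9,"jaw":0},{"tx":-0.71,"ty":0.33,"tz":0,"ax":0,"ay":0,"az":-3.9,"jaw":0},{"tx":-0.70,"ty":0.35,"tz":0,"ax":0,"ay":0,"az":-3.9,"jaw":0},{"tx":-0.69,"ty":0.38,"tz":0,"ax":0,"ay":0,"az":-3.9,"jaw":0},{"tx":-0.67,"ty":0.40,"tz":0,"ax":0,"ay":0,"az":-3.9,"jaw":0},{"tx":-0.66,"ty":0.43,"tz":0,"ax":0,"ay":0,"az":-3.9,"jaw":0},{"tx":-0.64,"ty":0.45,"tz":0,"ax":0,"ay":0,"az":-3.9,"jaw":0},{"tx":-0.63,"ty":0.48,"tz":0,"ax":0,"ay":0,"az":-3.9,"jaw":0},{"tx":-0.60,"ty":0.50,"tz":0,"ax":0,"ay":0,"az":-3.9,"jaw":0},{"tx":-0.59,"ty":0.52,"tz":0,"ax":0,"ay":0,"az":-3.9,"jaw":0},{"tx":-0.57,"ty":0.54,"tz":0,"ax":0,"ay":0,"az":-3.9,"jaw":0}]'
python3 plan.py 12 6 0.65
```

```text
t: 9.15
ee_pos: [494.8, 127.6, 190.3]
orientation: [-2.93, -1.132, -0.005]
ft_force: [0.3, 2.2, 0.7]
width: 0.3
t 9.15 p [494.8 127.6 190.3] psi 42.3 beta 174.4 r 75.8 tilt [ 0.003  0.001 -1.   ] F [0.3 2.2 0.7] q [ 0.23  0.3   1.91  0.    0.93 -0.51] w 0.3
[{"tx": -0.5, "ty": 0.61, "tz": 0.03, "az": -3.9}, {"tx": -0.53, "ty": 0.58, "tz": -0.0, "az": -3.9}, {"tx": -0.52, "ty": 0.6, "tz": -0.0, "az": -3.9}, {"tx": -0.48, "ty": 0.61, "tz": -0.0, "az": -3.9}, {"tx": -0.47, "ty": 0.63, "tz": -0.0, "az": -3.9}, {"tx": -0.44, "ty": 0.65, "tz": -0.0, "az": -3.9}, {"tx": -0.42, "ty": 0.66, "tz": -0.0, "az": -3.9}, {"tx": -0.4, "ty": 0.68, "tz": -0.0, "az": -3.9}, {"tx": -0.36, "ty": 0.7, "tz": -0.0, "az": -3.9}, {"tx": -0.35, "ty": 0.7, "tz": -0.0, "az": -3.9}, {"tx": -0.32, "ty": 0.72, "tz": -0.0, "az": -3.9}, {"tx": -0.29, "ty": 0.73, "tz": -0.0, "az": -3.9}]
```

```bash
python3 -m inch '[{"tx":-0.50,"ty":0.60,"tz":0,"ax":0,"ay":0,"az":-3.9,"jaw":0},{"tx":-0.53,"ty":0.58,"tz":0,"ax":0,"ay":0,"az":-3.9,"jaw":0},{"tx":-0.52,"ty":0.60,"tz":0,"ax":0,"ay":0,"az":-3.9,"jaw":0},{"tx":-0.48,"ty":0.61,"tz":0,"ax":0,"ay":0,"az":-3.9,"jaw":0},{"tx":-0.47,"ty":0.63,"tz":0,"ax":0,"ay":0,"az":-3.9,"jaw":0},{"tx":-0.44,"ty":0.65,"tz":0,"ax":0,"ay":0,"az":-3.9,"jaw":0},{"tx":-0.42,"ty":0.66,"tz":0,"ax":0,"ay":0,"az":-3.9,"jaw":0},{"tx":-0.40,"ty":0.68,"tz":0,"ax":0,"ay":0,"az":-3.9,"jaw":0},{"tx":-0.36,"ty":0.70,"tz":0,"ax":0,"ay":0,"az":-3.9,"jaw":0},{"tx":-0.35,"ty":0.70,"tz":0,"ax":0,"ay":0,"az":-3.9,"jaw":0},{"tx":-0.32,"ty":0.72,"tz":0,"ax":0,"ay":0,"az":-3.9,"jaw":0},{"tx":-0.29,"ty":0.73,"tz":0,"ax":0,"ay":0,"az":-3.9,"jaw":0}]'
python3 plan.py 6,6,6,6,6,6,5,4,3,2 6,6,6,6,6,6,5,4,3,2 0.65
python3 - <<'E'
from h import *
im,d=viewer.get_image('top')
cv2.imwrite('pics/t2.png',cv2.resize(im[90:310,140:440,::-1],(750,550)))
P=pts('top',d,d>0); n=np.hypot(*(P[:,:2]-HUB).T); a=np.degrees(np.arctan2(*(P[:,:2]-HUB).T[::-1]))
m=(n<100)&(P[:,2]>226)&(P[:,2]<236); print(m.sum(),P[m].mean(0) if m.any() else 0,a[m].mean())
E
```

```text
t: 10.65
ee_pos: [539.3, 51.2, 189.9]
orientation: [2.24, 2.203, 0.001]
ft_force: [-1.5, 1.9, 0.1]
width: 0.6
t 10.65 p [539.3  51.2 189.9] psi 89.0 beta -114.1 r 75.6 tilt [ 0.     0.001 -1.   ] F [-1.5  1.9  0.1] q [ 0.07  0.34  1.84  0.    0.96 -1.48] w 0.6
[{"tx": -0.21, "ty": 0.76, "tz": -0.01, "az": -3.9}, {"tx": -0.25, "ty": 0.75, "tz": 0.0, "az": -3.9}, {"tx": -0.21, "ty": 0.75, "tz": 0.0, "az": -3.9}, {"tx": -0.19, "ty": 0.76, "tz": 0.0, "az": -3.9}, {"tx": -0.16, "ty": 0.77, "tz": 0.0, "az": -3.9}, {"tx": -0.13, "ty": 0.78, "tz": 0.0, "az": -3.9}, {"tx": -0.1, "ty": 0.64, "tz": 0.0, "az": -3.2}, {"tx": -0.06, "ty": 0.52, "tz": 0.0, "az": -2.6}, {"tx": -0.04, "ty": 0.39, "tz": 0.0, "az": -2.0}, {"tx": -0.02, "ty": 0.27, "tz": 0.0, "az": -1.3}]
0 0 nan<stdin>:5: RuntimeWarning: Mean of empty slice.
  ret = ret.dtype.type(ret / rcount)
```

View pics/t2.png

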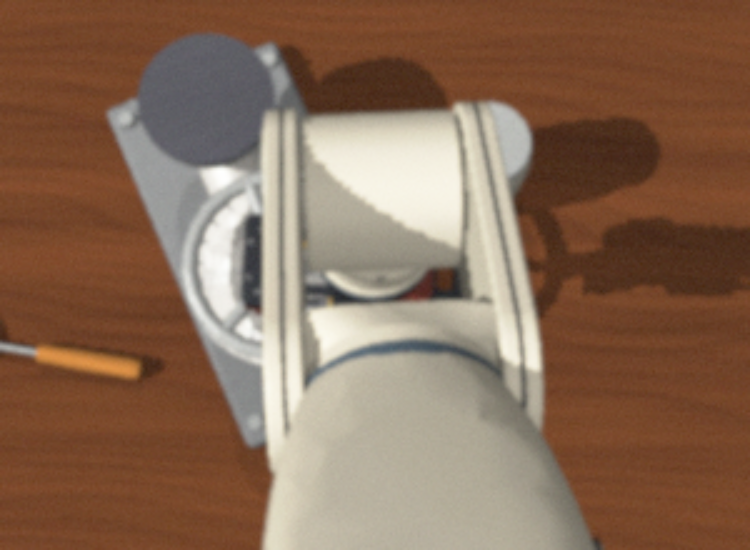

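The arm hides the handle in the top view, but about 2.4 N along the push direction shows contact is kept. I'll do the next 50°, slowing at the end.

```bash
python3 -m inch '[{"tx":-0.21,"ty":0.76,"tz":0,"ax":0,"ay":0,"az":-3.9,"jaw":0},{"tx":-0.25,"ty":0.75,"tz":0,"ax":0,"ay":0,"az":-3.9,"jaw":0},{"tx":-0.21,"ty":0.75,"tz":0,"ax":0,"ay":0,"az":-3.9,"jaw":0},{"tx":-0.19,"ty":0.76,"tz":0,"ax":0,"ay":0,"az":-3.9,"jaw":0},{"tx":-0.16,"ty":0.77,"tz":0,"ax":0,"ay":0,"az":-3.9,"jaw":0},{"tx":-0.13,"ty":0.78,"tz":0,"ax":0,"ay":0,"az":-3.9,"jaw":0},{"tx":-0.10,"ty":0.64,"tz":0,"ax":0,"ay":0,"az":-3.2,"jaw":0},{"tx":-0.06,"ty":0.52,"tz":0,"ax":0,"ay":0,"az":-2.6,"jaw":0},{"tx":-0.04,"ty":0.39,"tz":0,"ax":0,"ay":0,"az":-2.0,"jaw":0},{"tx":-0.02,"ty":0.27,"tz":0,"ax":0,"ay":0,"az":-1.3,"jaw":0}]'
cat > look.py <<'E'
from h import *
status()
for cam in ('wrist','scene'):
    im,d=viewer.get_image(cam); P=pts(cam,d,d>0); g=im[d>0].max(1)
    n=np.hypot(*(P[:,:2]-HUB).T); a=np.degrees(np.arctan2(*(P[:,:2]-HUB).T[::-1]))
    m=(abs(n-75)<20)&(P[:,2]>228)&(P[:,2]<238)&(g<70)
    if m.any(): 
        c=(P[m].min(0)+P[m].max(0))/2; print(cam,m.sum(),P[m].mean(0).round(1),a[m].mean().round(1),'mid',c.round(1),np.degrees(np.arctan2(*(c[:2]-HUB)[::-1])).round(1))
    m=(abs(n-75)<20)&(P[:,2]>200)&(P[:,2]<238)&(g<70); print(cam,'side',m.sum(),a[m].min() if m.any() else 0,a[m].max() if m.any() else 0)
    cv2.imwrite(f'pics/{cam}_{int(get_obs()["t"]*100)}.png',im[:,:,::-1])
E
python3 look.py; ls pics; python3 plan.py 2 3,3,3,2,2 0.65
```

```text
t: 11.95
ee_pos: [603.0, 53.0, 189.3]
orientation: [1.535, 2.74, 0.0]
ft_force: [-2.7, -0.8, 0.0]
width: 0.3
t 11.95 p [603.   53.  189.3] psi 121.5 beta -64.0 r 74.8 tilt [-0.  0. -1.] F [-2.7 -0.8  0. ] q [ 0.07  0.43  1.7  -0.    1.01 -2.05] w 0.3
wrist 229 [616.9  61.7 233.5] -51.6 mid [609.9  59.2 233. ] -57.0
wrist side 420 -74.00417846785297 -39.45666510530223
scene 47 [626.6  61.8 232. ] -46.0 mid [624.6  62.6 232.1] -46.6
scene side 139 -55.43387633438057 -38.376742537849694
both.png
s1.png
s2.png
scene0.png
scene_1205.png
t2.png
top0.png
wrist_1200.png
t 12.05 p [603.4  53.1 189.1] psi 121.5 beta -63.7 r 74.8 tilt [-0.001  0.001 -1.   ] F [ 0.4 -0.5 -0.6] q [ 0.07  0.43  1.7  -0.    1.01 -2.05] w 0.6
[{"tx": -0.04, "ty": 0.39, "tz": -0.09, "az": -1.9}, {"tx": -0.02, "ty": 0.39, "tz": 0.0, "az": -2.0}, {"tx": -0.01, "ty": 0.39, "tz": 0.0, "az": -1.9}, {"tx": -0.01, "ty": 0.27, "tz": 0.0, "az": -1.3}, {"tx": 0.0, "ty": 0.26, "tz": 0.0, "az": -1.3}]
```

```bash
python3 -m inch '[{"tx":-0.04,"ty":0.39,"tz":0,"ax":0,"ay":0,"az":-1.9,"jaw":0},{"tx":-0.02,"ty":0.39,"tz":0,"ax":0,"ay":0,"az":-2,"jaw":0},{"tx":-0.01,"ty":0.39,"tz":0,"ax":0,"ay":0,"az":-1.9,"jaw":0},{"tx":-0.01,"ty":0.27,"tz":0,"ax":0,"ay":0,"az":-1.3,"jaw":0},{"tx":0,"ty":0.26,"tz":0,"ax":0,"ay":0,"az":-1.3,"jaw":0},{"tx":0,"ty":0,"tz":0,"ax":0,"ay":0,"az":0,"jaw":0}]'
python3 look.py; python3 plan.py 2 2,2 0.65
```

```text
t: 12.8
ee_pos: [617.6, 62.4, 188.6]
orientation: [1.33, 2.846, 0.001]
ft_force: [-0.2, -0.5, -0.1]
width: 0.7
t 12.8 p [617.6  62.4 188.6] psi 129.9 beta -50.6 r 74.8 tilt [-0.     0.001 -1.   ] F [-0.2 -0.5 -0.1] q [ 0.08  0.46  1.67  0.    1.02 -2.19] w 0.7
wrist 260 [628.2  71.2 233.4] -40.5 mid [622.7  66.1 232.8] -45.9
wrist side 487 -60.557745650075546 -26.85898611247733
scene 38 [637.3  74.1 232.1] -34.5 mid [636.2  75.2 231.8] -34.3
scene side 136 -42.62191240256019 -27.206541655354794
t 12.9 p [617.6  62.3 188.7] psi 129.9 beta -50.7 r 74.8 tilt [-0.     0.001 -1.   ] F [ 0.3  0.8 -0.2] q [ 0.08  0.46  1.67  0.    1.02 -2.19] w 0.6
[{"tx": -0.01, "ty": 0.26, "tz": -0.13, "az": -1.3}, {"tx": 0.0, "ty": 0.26, "tz": 0.0, "az": -1.3}]
```

```bash
python3 -m inch '[{"tx":0,"ty":0.26,"tz":-0.1,"ax":0,"ay":0,"az":-1.3,"jaw":0},{"tx":0,"ty":0.26,"tz":0,"ax":0,"ay":0,"az":-1.3,"jaw":0},{"tx":0,"ty":0,"tz":0,"ax":0,"ay":0,"az":0,"jaw":0},{"tx":0,"ty":-1,"tz":0,"ax":0,"ay":0,"az":0,"jaw":0},{"tx":0,"ty":-1.5,"tz":0,"ax":0,"ay":0,"az":0,"jaw":0},{"tx":0,"ty":0,"tz":-5,"ax":0,"ay":0,"az":0,"jaw":0},{"tx":0,"ty":0,"tz":-6,"ax":0,"ay":0,"az":0,"jaw":0},{"tx":0,"ty":0,"tz":0,"ax":0,"ay":0,"az":0,"jaw":0}]'
cat > meas.py <<'E'
from h import *
from scipy.optimize import least_squares
status()
for cam in ('wrist','scene','top'):
    im,d=viewer.get_image(cam); P=pts(cam,d,d>0); n=np.hypot(*(P[:,:2]-HUB).T)
    T=P[(abs(n-75)<20)&(P[:,2]>225)&(P[:,2]<242)]; R=P[(n<100)&(P[:,2]>158)&(P[:,2]<170)]
    if len(T)<8: print(cam,len(T)); continue
    h=least_squares(lambda c:np.hypot(R[:,0]-c[0],R[:,1]-c[1])-75,HUB,loss='cauchy',f_scale=4).x; v=T.mean(0)[:2]
    print(cam,len(T),T.mean(0).round(1),h.round(1),'ang own hub',np.degrees(np.arctan2(*(v-h)[::-1])).round(2),'common hub',np.degrees(np.arctan2(*(v-HUB)[::-1])).round(2))
    cv2.imwrite(f'pics/{cam}_{int(get_obs()["t"]*100)}.png',im[:,:,::-1])
# initial scene depth not kept
E
python3 meas.py; ls pics
```

```text
t: 13.9
ee_pos: [605.0, 48.2, 305.2]
orientation: [1.263, 2.867, 0.007]
ft_force: [-0.1, 1.5, -0.8]
width: 0.7
t 13.9 p [605.   48.2 305.2] psi 132.4 beta -64.2 r 80.0 tilt [-0.006  0.008 -1.   ] F [-0.1  1.5 -0.8] q [ 0.06  0.31  1.6  -0.    1.22 -2.25] w 0.7
wrist 0
scene 68 [640.2  80.4 231.3] [576.7 118.5] ang own hub -30.97 common hub -29.63
top 55 [635.4  83.4 233. ] [569.4 119.2] ang own hub -28.44 common hub -29.43
both.png
s1.png
s2.png
scene0.png
scene_1205.png
scene_1290.png
scene_1400.png
t2.png
top0.png
top_1405.png
wrist_1200.png
wrist_1285.png
```

```bash
python3 -m inch '[{"tx":-3.7,"ty":-3.35,"tz":0,"ax":0,"ay":0,"az":0,"jaw":0},{"tx":-3.7,"ty":-3.35,"tz":0,"ax":0,"ay":0,"az":0,"jaw":0},{"tx":-3.7,"ty":-3.35,"tz":0,"ax":0,"ay":0,"az":0,"jaw":0},{"tx":-3.7,"ty":-3.35,"tz":0,"ax":0,"ay":0,"az":0,"jaw":0},{"tx":-3.7,"ty":-3.35,"tz":0,"ax":0,"ay":0,"az":0,"jaw":0},{"tx":-3.7,"ty":-3.35,"tz":0,"ax":0,"ay":0,"az":0,"jaw":0},{"tx":0,"ty":0,"tz":0,"ax":0,"ay":0,"az":0,"jaw":0}]'
python3 meas.py
python3 - <<'E'
import cv2,numpy as np,glob,os
for cam,box in (('top',(135,180,250,295)),('scene',(180,216,282,312))):
    new=sorted(glob.glob(f'pics/{cam}_*.png'),key=os.path.getmtime)[-1]
    y0,y1,x0,x1=box
    for f in (f'pics/{cam}0.png',new):
        g=cv2.imread(f)[y0:y1,x0:x1].max(2).astype(float); w=np.clip(70-g,0,None); Y,X=np.mgrid[y0:y1,x0:x1]
        print(f,w.sum().round(),(w*X).sum()/w.sum(),(w*Y).sum()/w.sum())
a=cv2.imread('pics/top0.png')[110:250,190:340]; b=cv2.imread(sorted(glob.glob('pics/top_*.png'),key=os.path.getmtime)[-1])[110:250,190:340]
cv2.imwrite('pics/cmp.png',cv2.resize(np.hstack([a,b]),(800,373)))
E
```

```text
t: 14.92
ee_pos: [611.3, -212.8, 297.2]
orientation: [1.371, 2.817, -0.092]
ft_force: [-0.2, -0.0, -0.0]
width: 0.5
t 14.93 p [ 611.3 -212.8  297.2] psi 128.1 beta -83.0 r 335.5 tilt [-0.033 -0.05  -0.998] F [-0.2 -0.  -0. ] q [-0.33  0.39  1.51 -0.06  1.25 -2.54] w 0.5
wrist 0
scene 67 [639.8  80.3 231.1] [576.6 118.6] ang own hub -31.2 common hub -29.81
top 102 [633.8  82.6 232.2] [569.5 120.7] ang own hub -30.6 common hub -30.57
pics/top0.png 4587.0 270.51951166339654 158.6982777414432
pics/top_1507.png 4586.0 271.60662887047533 159.3554295682512
pics/scene0.png 6577.0 296.66352440322333 198.97171962901018
pics/scene_1502.png 6391.0 295.6527929901424 199.13519011109372
```

View pics/cmp.png

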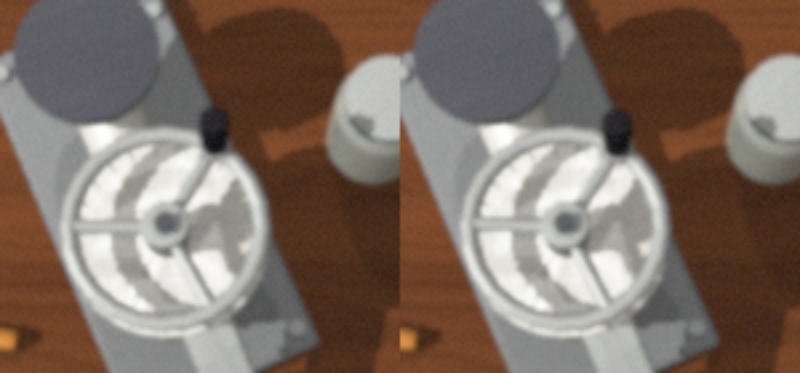

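Left is the start, right is now: the handle moved from (213,130) to (616-400=216,132). It's still about 1.9° short (top depth 2.0°, top pixels 1.9°, scene about 1.7°), and the jar hasn't moved. The last joint reached the end of its range during the retreat, so I turn it back first and then give one small final nudge.

```bash
python3 - <<'E'
from h import *
o,p,psi,R=pose()
q=np.radians(100); T=np.array([[np.cos(q),np.sin(q),0],[np.sin(q),-np.cos(q),0],[0,0,-1]])
r=np.degrees(cv2.Rodrigues(R.T@T)[0].ravel()); print(r.round(2),(r/3).round(2))
E
```

```text
[-2.24  2.54 28.24] [-0.75  0.85  9.41]
```

```bash
python3 -m inch '[{"tx":0,"ty":0,"tz":0,"ax":-0.75,"ay":0.85,"az":9.4,"jaw":0},{"tx":0,"ty":0,"tz":0,"ax":-0.75,"ay":0.85,"az":9.4,"jaw":0},{"tx":0,"ty":0,"tz":0,"ax":-0.75,"ay":0.85,"az":9.4,"jaw":0},{"tx":0,"ty":0,"tz":0,"ax":0,"ay":0,"az":0,"jaw":0}]'
python3 - <<'E'
from h import *
o,p,psi=status()
R=pose()[3]; q=np.radians(130); T=np.array([[np.cos(q),np.sin(q),0],[np.sin(q),-np.cos(q),0],[0,0,-1]])
t=np.array([*circ(-66),p[2]]); print(t,np.degrees(cv2.Rodrigues(R.T@T)[0].ravel()).round(2))
rows([(*(p+(t-p)*k/6),psi+(130-psi)*max(0,k-1)/5) for k in range(1,7)],p,psi)
E
```

```text
t: 15.58
ee_pos: [612.2, -210.4, 299.4]
orientation: [2.015, 2.408, 0.001]
ft_force: [0.2, 0.4, -0.2]
width: 0.6
t 15.57 p [ 612.2 -210.4  299.4] psi 100.1 beta -82.8 r 333.3 tilt [-0.001  0.001 -1.   ] F [ 0.2  0.4 -0.2] q [-0.35  0.38  1.51 -0.    1.25 -2.1 ] w 0.6
[600.70524823  51.68409068 299.39825178] [  0.07   0.08 -29.85]
[{"tx": 4.33, "ty": 0.58, "tz": -0.0, "az": -0.0}, {"tx": 4.34, "ty": 0.58, "tz": -0.0, "az": -6.0}, {"tx": 4.25, "ty": 1.03, "tz": -0.0, "az": -5.9}, {"tx": 4.12, "ty": 1.47, "tz": -0.0, "az": -6.0}, {"tx": 3.94, "ty": 1.88, "tz": -0.0, "az": -6.0}, {"tx": 3.73, "ty": 2.29, "tz": -0.0, "az": -6.0}]
```

```bash
python3 -m inch '[{"tx":4.33,"ty":0.58,"tz":0,"ax":0,"ay":0,"az":0,"jaw":0},{"tx":4.34,"ty":0.58,"tz":0,"ax":0,"ay":0,"az":-6,"jaw":0},{"tx":4.25,"ty":1.03,"tz":0,"ax":0,"ay":0,"az":-5.9,"jaw":0},{"tx":4.12,"ty":1.47,"tz":0,"ax":0,"ay":0,"az":-6,"jaw":0},{"tx":3.94,"ty":1.88,"tz":0,"ax":0,"ay":0,"az":-6,"jaw":0},{"tx":3.73,"ty":2.29,"tz":0,"ax":0,"ay":0,"az":-6,"jaw":0},{"tx":0,"ty":0,"tz":0,"ax":0,"ay":0,"az":0,"jaw":0},{"tx":0,"ty":0,"tz":5,"ax":0,"ay":0,"az":0,"jaw":0},{"tx":0,"ty":0,"tz":4,"ax":0,"ay":0,"az":0,"jaw":0},{"tx":0,"ty":0,"tz":1.9,"ax":0,"ay":0,"az":0,"jaw":0},{"tx":0,"ty":0,"tz":0,"ax":0,"ay":0,"az":0,"jaw":0}]'
python3 - <<'E'
from h import *
o,p,psi=status()
rows([(*circ(b),189,psi+(132.4-psi)*k/6) for k,b in zip(range(1,7),(-61,-56,-52,-49,-46.5,-44.8))],p,psi)
E
```

```text
t: 16.95
ee_pos: [601.4, 50.2, 189.5]
orientation: [1.329, 2.846, -0.002]
ft_force: [0.3, -0.6, -0.2]
width: 0.5
t 16.95 p [601.4  50.2 189.5] psi 129.9 beta -66.0 r 76.6 tilt [-0.001 -0.001 -1.   ] F [ 0.3 -0.6 -0.2] q [ 0.06  0.43  1.7  -0.    1.01 -2.2 ] w 0.5
[{"tx": 0.0, "ty": 0.68, "tz": 0.05, "az": -0.4}, {"tx": -0.1, "ty": 0.65, "tz": -0.0, "az": -0.4}, {"tx": -0.04, "ty": 0.52, "tz": -0.0, "az": -0.4}, {"tx": -0.01, "ty": 0.39, "tz": -0.0, "az": -0.4}, {"tx": 0.0, "ty": 0.33, "tz": -0.0, "az": -0.5}, {"tx": 0.01, "ty": 0.22, "tz": -0.0, "az": -0.4}]
```

```bash
python3 -m inch '[{"tx":0,"ty":0.68,"tz":0,"ax":0,"ay":0,"az":-0.4,"jaw":0},{"tx":-0.10,"ty":0.65,"tz":0,"ax":0,"ay":0,"az":-0.4,"jaw":0},{"tx":-0.04,"ty":0.52,"tz":0,"ax":0,"ay":0,"az":-0.4,"jaw":0},{"tx":-0.01,"ty":0.39,"tz":0,"ax":0,"ay":0,"az":-0.4,"jaw":0},{"tx":0,"ty":0.33,"tz":0,"ax":0,"ay":0,"az":-0.5,"jaw":0},{"tx":0,"ty":0,"tz":0,"ax":0,"ay":0,"az":0,"jaw":0}]'
python3 - <<'E'
from h import *
o,p,psi=status()
im,d=viewer.get_image('scene'); a=cv2.imread('pics/scene0.png')[:,:,::-1]
for i in (a,cv2.imread('pics/scene_1502.png')[:,:,::-1],im):   # upper handle column
    g=i[180:216,282:312].max(2).astype(float); w=np.clip(70-g,0,None); print((w*np.arange(282,312)).sum(1)[5:30:6]/w.sum(1)[5:30:6], w.sum())
rows([(*circ(-44.8),p[2],132.4)],p,psi)
E
```

```text
t: 17.7
ee_pos: [622.4, 66.4, 190.3]
orientation: [1.276, 2.868, -0.0]
ft_force: [0.1, 0.0, 0.2]
width: 0.7
t 17.7 p [622.4  66.4 190.3] psi 132.0 beta -45.9 r 75.0 tilt [-0.002  0.001 -1.   ] F [0.1 0.  0.2] q [ 0.09  0.46  1.65 -0.    1.03 -2.22] w 0.7
[         nan 297.15087719 296.64356436 296.60465116 296.47083333] 6577.0
[         nan 295.99632353 295.66666667 295.60884354 295.43514644] 6391.0
[         nan 296.88679245 296.15576324 295.99659864 296.08494208] 7219.0
[{"tx": 0.01, "ty": 0.14, "tz": -0.0, "az": -0.4}]<stdin>:5: RuntimeWarning: invalid value encountered in divide
```

```bash
python3 -m inch '[{"tx":0,"ty":0.12,"tz":0,"ax":0,"ay":0,"az":-0.4,"jaw":0},{"tx":0,"ty":0,"tz":0,"ax":0,"ay":0,"az":0,"jaw":0},{"tx":0,"ty":-1,"tz":0,"ax":0,"ay":0,"az":0,"jaw":0},{"tx":0,"ty":-1.5,"tz":0,"ax":0,"ay":0,"az":0,"jaw":0},{"tx":0,"ty":0,"tz":-5,"ax":0,"ay":0,"az":0,"jaw":0},{"tx":0,"ty":0,"tz":-6,"ax":0,"ay":0,"az":8,"jaw":0},{"tx":0,"ty":0,"tz":0,"ax":0,"ay":0,"az":10,"jaw":0},{"tx":0,"ty":0,"tz":0,"ax":0,"ay":0,"az":10,"jaw":0},{"tx":0,"ty":0,"tz":0,"ax":0,"ay":0,"az":10,"jaw":0},{"tx":0,"ty":0,"tz":0,"ax":0,"ay":0,"az":0,"jaw":0}]'
python3 - <<'E'
from h import *
o,p,psi=status(); t=np.array([p[0],p[1]-260,p[2]])
rows([(*(p+(t-p)*k/6),psi) for k in range(1,3)],p,psi)
E
```

```text
t: 19.0
ee_pos: [603.9, 49.7, 300.4]
orientation: [2.132, 2.305, 0.001]
ft_force: [0.3, 0.1, 0.4]
width: 0.3
t 19.0 p [603.9  49.7 300.4] psi 94.5 beta -64.4 r 78.2 tilt [-0.001  0.002 -1.   ] F [0.3 0.1 0.4] q [ 0.06  0.32  1.6  -0.    1.22 -1.59] w 0.3
[{"tx": -4.32, "ty": -0.34, "tz": -0.0, "az": -0.0}, {"tx": -4.32, "ty": -0.34, "tz": -0.0, "az": -0.0}]
```

```bash
python3 -m inch '[{"tx":-4.3,"ty":-0.34,"tz":0,"ax":0,"ay":0,"az":0,"jaw":0},{"tx":-4.3,"ty":-0.34,"tz":0,"ax":0,"ay":0,"az":0,"jaw":0},{"tx":-4.3,"ty":-0.34,"tz":0,"ax":0,"ay":0,"az":0,"jaw":0},{"tx":-4.3,"ty":-0.34,"tz":0,"ax":0,"ay":0,"az":0,"jaw":0},{"tx":-4.3,"ty":-0.34,"tz":0,"ax":0,"ay":0,"az":0,"jaw":0},{"tx":-4.3,"ty":-0.34,"tz":0,"ax":0,"ay":0,"az":0,"jaw":0},{"tx":0,"ty":0,"tz":0,"ax":0,"ay":0,"az":0,"jaw":0}]'
python3 meas.py
python3 - <<'E'
import cv2,numpy as np,glob,os
for cam,box in (('top',(135,180,250,295)),('scene',(180,216,282,312))):
    new=sorted(glob.glob(f'pics/{cam}_*.png'),key=os.path.getmtime)[-1]
    y0,y1,x0,x1=box
    for f in (f'pics/{cam}0.png',new):
        g=cv2.imread(f)[y0:y1,x0:x1].max(2).astype(float); w=np.clip(70-g,0,None); Y,X=np.mgrid[y0:y1,x0:x1]
        print(f,w.sum().round(),(w*X).sum()/w.sum(),(w*Y).sum()/w.sum())
a=cv2.imread('pics/top0.png')[90:300,100:380]; b=cv2.imread(sorted(glob.glob('pics/top_*.png'),key=os.path.getmtime)[-1])[90:300,100:380]
cv2.imwrite('pics/cmp2.png',cv2.resize(np.hstack([a,b]),(800,300)))
E
```

```text
t: 19.88
ee_pos: [603.3, -211.3, 300.4]
orientation: [2.133, 2.303, 0.0]
ft_force: [0.3, 0.5, -0.1]
width: 0.2
t 19.88 p [ 603.3 -211.3  300.4] psi 94.4 beta -84.3 r 333.2 tilt [-0.002  0.002 -1.   ] F [ 0.3  0.5 -0.1] q [-0.36  0.37  1.52 -0.    1.25 -2.  ] w 0.2
wrist 0
scene 68 [641.3  82.1 231.2] [576.8 118.5] ang own hub -29.39 common hub -28.18
top 99 [634.7  84.2 232.1] [569.5 120.7] ang own hub -29.25 common hub -29.16
pics/top0.png 4587.0 270.51951166339654 158.6982777414432
pics/top_2002.png 4578.0 270.70030581039754 158.82503276539973
pics/scene0.png 6577.0 296.66352440322333 198.97171962901018
pics/scene_1997.png 6240.0 296.5147435897436 199.0346153846154
```

View pics/cmp2.png

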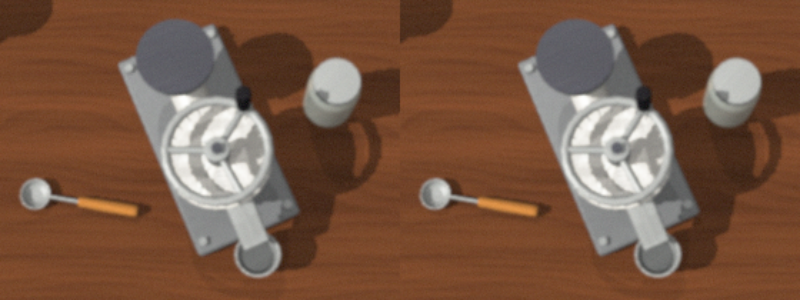

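The start and end views match. The handle is at (243,98) in both, and the jar, cup and scoop haven't moved. The remaining error is about 0.2 px, or roughly 0.3°, so I'm handing in.

```bash
python3 -c "
from workcell import ctrl; print(ctrl.close_job())"
```

```text
the job is handed in; nothing more can be done
None
```

I pushed the hand wheel one full turn anticlockwise by its handle, using only the closed fingers. I stopped about 2° short to check, nudged it the rest of the way, then retreated about 330 mm from the wheel axis. I handed the job in at about 20 s, and it gives no verdict.

**Handle position:** The last top and scene pictures put the handle within about 0.2 px of its starting pixel, roughly 0.3° short. The noisier top depth measurement put it about 0.6° short (-29.2° against -28.6° at the start).

**Forces:** The readings at the end of each move never went above about 5.5 N.

**Other objects:** By eye, the jar, cup and scoop sit where they were in the before and after top views.

**What went wrong:**
- **Last joint:** On the first retreat it reached the end of its range (-2.54) and the tool tilted a few degrees, well clear of everything. I turned it back before the final nudge.
- **Wrist camera:** It could not see the handle at the end, so its starting measurement was not repeated.

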